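# Slide the bento box between the snack jars

### The job

Push the closed bento box along the counter and through the narrow gap between the two snack jars until the whole box is past both jars, and leave it there lying straight in line with the gap, not touching the round bamboo tray beyond. Only push it: it must stay flat on the counter, never lifted or tipped. Do not bump the jars with the robot, and leave the tray, bowl and sippy cup where they are.

Things in the scene. Friction and masses are not known exactly. Their poses are not given: they have to be found in the camera images.
- bento: Loose closed teal plastic bento box with a flat lid, an upright block 90 mm wide (its x) by 140 mm long (its y) by 45 mm high, vertical corners rounded to 12 mm radius, 0.2 to 0.4 kg. Origin at the centre of its underside; z up. It starts on the counter on the robot's right-hand (-y) side of the jars, to either side of the line of the gap and up to 0.35 rad askew to it.
- jars: Two squat stoneware snack jars with bamboo lids, fixed to the counter, together one unit; each 80 mm in diameter, 58 mm high, with a lid knob (20 mm across) up to 65 mm. Origin on the counter, mid-gap; jar axes at x = -88.5 and +88.5 mm, gap 97 mm. The box goes through along this body's +y (robot's left, within 0.25 rad), its long side along that y.
- tray: Round bamboo tray, 220 mm in diameter, 20 mm high rim, loose, on the far side of the gap. Origin at the centre of its underside, about 350 to 375 mm beyond the origin of the jars along their +y. To be left alone.
- bowl: Small white porcelain bowl, 96 mm in diameter and 45 mm high, standing on the tray. Origin at the centre of its underside. To be left alone.
- cup: Steel sippy cup with a grey lid, 68 mm in diameter and 128 mm high, standing loose on the counter beyond the jars, on the side away from the robot. Origin at the centre of its underside. To be left alone.
Things that resemble listed ones, but are neither listed nor needed, are in the scene too. Several things have the shape of the bento; the one meant has the colours described above.

How it is judged:
On the way:
1. the box is in the gap between the jars, flat on the counter (y of bento in the frame of jars between -0.05 and 0.05 m and x of bento in the frame of jars between -0.015 and 0.015 m and height (world z) of bento below 0.006 m), for 0.1 s.
At the end, for the whole second after the job is handed in: The box rests flat on the counter with its centre 105 to 220 mm beyond the middle of the gap (its near end past both jars), within 35 mm of the gap's centre line and within 0.25 rad of its direction, not touching the tray (y of bento in the frame of jars between 0.105 and 0.22 m and x of bento in the frame of jars between -0.035 and 0.035 m and angle between the y axis of bento and the y axis of jars, either way round below 0.25 rad and height (world z) of bento below 0.004 m and angle between bento's own z axis and vertical below 0.05 rad and linear speed of bento below 0.01 m/s and contact force between bento and tray below 0.1 N).
It fails at once if the bento box is lifted more than 10 mm or tipped more than 0.2 rad (height (world z) of bento above 0.01 m or angle between bento's own z axis and vertical above 0.2 rad).
It fails at once if the robot bumps a jar with more than 8 N (contact force between any of the fingers, the arm and jars above 8 N).
It fails at once if the bento box touches the tray (contact force between bento and tray above 0.5 N).
It fails at once if the tray, bowl or cup is moved more than 10 mm (distance of any of tray, bowl, cup from where it was at the start of the episode above 0.01 m).
It fails at once if the cup is tipped (angle between cup's own z axis and vertical above 0.25 rad).
It also fails if it takes over 64 s, if anything falls off the work surface, if the arm or the gripper's body presses on something with over 40 N, if the wrist force passes 120 N, or if a joint passes its speed limit or range.

### The arm

A 6-joint arm with a two-finger parallel gripper is mounted at the origin on the work surface. World frame = base frame: x ahead of the robot, y to its left, z up, the work surface at z = 0. Lengths are in m, angles in rad, forces in N, time in s.
With the tool pointing down it reaches from about 0.275 to 0.75 m from the base axis. Payload 10.2 kg.
Tool frame: the origin (TCP) lies midway between the tips of the shut fingers; the grasp point (between the pads) lies 19 mm behind it (env.hold_point_z is the distance from the TCP to the grasp point, in m); z points along the fingers, y is the line along which they close (so a half turn about z gives the same grasp; the last joint's range is limited). The gripper opens to 85 mm and grips with 20 to 120 N. Pads are 22 mm wide; open, the fingers measure 114 mm over their backs; the gripper's body (76 mm by 85 mm) begins 54 mm behind the grasp point. The pads swing forward as they close: fully open they stand 13 mm farther back than shut.
Start: joints at [0.991, 0.313, 1.498, -0, 1.331, -0.223], TCP at [0.183, 0.492, 0.198] pointing down, gripper open.
Joint ranges: [-2.94, 2.94], [-0.97, 2.17], [0.19, 2.56], [-1.23, 4.37], [0.02, 3.11], [-2.88, 2.88]. Speed limits (rad/s): [2.39, 2.39, 3.01, 3.14, 3.14, 3.14].

### API

Orientations are given as a unit quaternion [x, y, z, w].
In Python, from bench import env, kinematics, monitor, eyes, job gives the robot as it stands. The module is installed in compiled form; this text tells all that it offers. Calls block until the motion is done:
- env.reach(position, orientation): joint-space move of the TCP to a pose.
- env.movel(position, velocity=0.15, frame=None, guard=None): straight line of the TCP; frame=None keeps the orientation; velocity is the mean speed in m/s. With guard (N) it stops when the force on the tool has changed by that much, and returns True; else False.
- env.set_joints(angles): joint-space move.
- env.release() and env.close_gripper(effort=None): open the fingers fully, or close them until they stop; effort is the grip in N (None keeps the last).
- env.hold(seconds).
- kinematics.ik(position, orientation): joint angles nearest the present ones, or None.
- monitor.sense(): the state.
- eyes.grab_frame(name): name is "side" or "top" or "wrist"; returns a dict with "frame" (400x640x3 uint8, red, green, blue), "mtx" (3x3 intrinsics, pixels), "k1" (the pictures are not rectified: a ray, as slopes to the right and down, at radius r is drawn at 1 + k1 r^2 times it, then the intrinsics apply), "view" (4x4, takes a point from world to camera coordinates). Camera axes: x right, y down, z forward; pixel columns grow to the right and rows downward; lengths in m; the calibration is good to about 2 mm. A picture is of the moment at which its call begins. There is no depth.
A pose or a line that the arm cannot do raises env.MotionError and nothing moves.
- job.hand_in(): hands the job in; it is judged then, once.
The state is a dict: "clock": time; "joints": joint angles; "qvel": joint speeds; "joint_efforts": joint torques, N m; "position": TCP position; "ee_rot": TCP orientation; "contact_force": force on the tool from outside, world axes, zero at the start; "ft_torque": the same for the moment, N m; "finger_gap": opening from 0.0 (shut) to 1.0 (fully open); "gripper_force": force on a finger pad.
Only numpy, scipy, OpenCV 4.12 (cv2) and the standard library are available. Lean on these libraries where they do the work, as an engineer would, in place of code of your own. Each camera call takes 0.05 s, during which the arm holds its last target. There are 200 camera calls.

## Working session

There is one attempt and no reset: what is moved stays moved. The work goes in short steps, each a Python script; the robot and the scene stay as the last script left them, time stands still between calls to the robot, and variables do not carry over. Pictures are saved under pics/ and viewed, at most 10 in all, crops included, and the job is handed in when it is done.

```bash
mkdir -p pics
cat > h.py <<'E'
import numpy as np, cv2
from bench import env, kinematics, monitor, eyes, job
def grab(n,f):
    d=eyes.grab_frame(n); cv2.imwrite('pics/'+f,cv2.cvtColor(d['frame'],cv2.COLOR_RGB2BGR)); return d
def ray(d,uv,z):
    uv=np.asarray(uv,float).reshape(-1,2); K=d['mtx']
    q=np.c_[(uv[:,0]-K[0,2])/K[0,0],(uv[:,1]-K[1,2])/K[1,1]]
    und=q.copy()
    for _ in range(20): und=q/(1+d['k1']*(und**2).sum(1,keepdims=True))
    R=d['view'][:3,:3];t=d['view'][:3,3]
    c=-R.T@t; w=np.c_[und,np.ones(len(und))]@R
    return c+w*((z-c[2])/w[:,2])[:,None]
E
python3 - <<'E'
from h import *
for n in('top','side'):
    d=grab(n,n+'1.png'); v=d['view']; print(n,-v[:3,:3].T@v[:3,3],v[2,:3],d['mtx'][0,0],d['k1'])
print(monitor.sense())
E
```

```text
top [0.44669161 0.02167815 1.09733379] [ 0.13887517 -0.0022338  -0.99030738] 407.01442338918156 -0.1069188381072086
side [ 0.4180848  -0.6548228   0.92281721] [ 0.19019956  0.5997193  -0.77727787] 421.163949031183 -0.09596766538362292
{'clock': 0.1, 'joints': array([ 9.90628788e-01,  3.13388470e-01,  1.49834570e+00, -1.05655155e-05,
        1.33099278e+00, -2.23417430e-01]), 'qvel': array([ 0.00053713, -0.00062968, -0.00118289, -0.00141125,  0.00043715,
        0.00066035]), 'joint_efforts': array([ 2.10432874e-03, -4.12901759e+01, -2.60142195e+01, -2.58838818e-04,
        3.09989300e-03, -3.55287068e-05]), 'position': array([0.18322293, 0.49171291, 0.19750098]), 'ee_rot': array([ 1.77429379e-01,  9.84133372e-01, -5.23984049e-04, -2.17070019e-04]), 'contact_force': array([-0.53783047,  0.03702858,  0.20173802]), 'ft_torque': array([-2.27969556e-02, -2.29528250e-02, -6.03616970e-05]), 'gripper_force': 0.0, 'finger_gap': 0.9950056396615586}
```

View pics/top1.png

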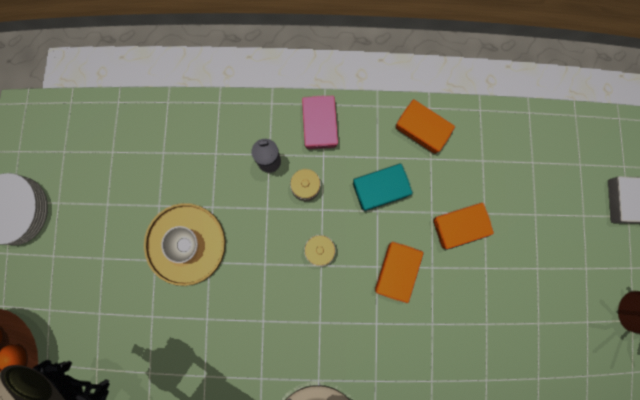

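View pics/side1.png

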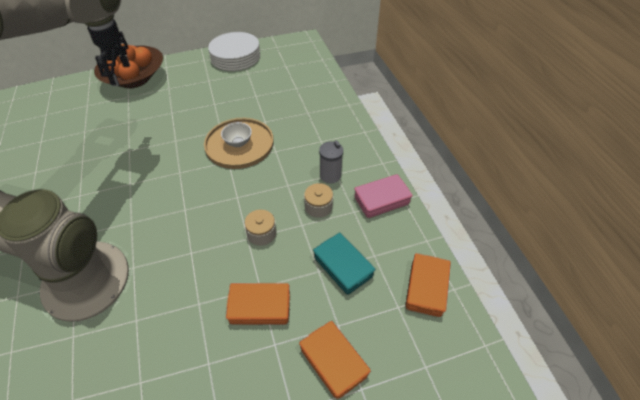

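The top view shows the teal bento at (383,187), jar lids at (306,184) and (320,251), the tray at (185,245), the cup at (266,155), and orange decoys at (425,127), (464,226) and (400,272). The side view agrees, with the teal box at (344,262).

```bash
cat >> h.py <<'E'
def biggest(m,near=None):
    cs,_=cv2.findContours(m.astype(np.uint8),cv2.RETR_EXTERNAL,cv2.CHAIN_APPROX_NONE)
    return sorted(cs,key=cv2.contourArea,reverse=True)
def bento(d,z=0.045):
    hsv=cv2.cvtColor(d['frame'],cv2.COLOR_RGB2HSV); H,S,V=cv2.split(hsv)
    m=(H>80)&(H<100)&(S>150)&(V>40)
    c0=biggest(m)[0]; mm=np.zeros_like(H); cv2.drawContours(mm,[c0],-1,1,-1)
    th,_=cv2.threshold(V[mm>0].reshape(-1,1),0,255,cv2.THRESH_OTSU)
    c=biggest((mm>0)&(V>th))[0]
    p=ray(d,c.reshape(-1,2),z)[:,:2]
    r=cv2.minAreaRect((p*1000).astype(np.float32)); b=cv2.boxPoints(r)
    e=b[1]-b[0]; f=b[2]-b[1]; l=e if np.hypot(*e)>np.hypot(*f) else f
    l=l*np.sign(l[1]); yaw=np.arctan2(-l[0],l[1])
    return np.array(r[0])/1000,yaw,r[1],th
def jars(d):
    hsv=cv2.cvtColor(d['frame'],cv2.COLOR_RGB2HSV); H,S,V=cv2.split(hsv)
    m=(H>12)&(H<28)&(S>90)&(V>110)
    out=[]
    for c in biggest(m)[:5]:
        if cv2.contourArea(c)<100: continue
        q=(ray(d,c.reshape(-1,2),0.058)[:,:2]*1000).astype(np.float32)
        (o,r)=cv2.minEnclosingCircle(q); e=cv2.fitEllipse(q); out.append((np.round(e[0],1),np.round(e[1],1)))
    return out
def local(p,j0,j1):
    pass
E
python3 - <<'E'
from h import *
for n in('top','side'):
    d=eyes.grab_frame(n); print(n,bento(d)); print(jars(d))
    if n=='top':print(ray(d,[[266,158],[185,245],[425,127],[464,226],[400,272],[320,122]],0.03).round(3), ray(d,[[266,143]],0.12))
    hsv=cv2.cvtColor(d['frame'],cv2.COLOR_RGB2HSV)
    uv=[[383,187],[306,190]] if n=='top' else [[344,262],[345,285],[319,190]]
    print([hsv[v,u] for u,v in uv])
E
```

```text
top (array([ 0.63669617, -0.156987  ]), np.float32(0.3521481), (83.5041732788086, 135.22714233398438), 98.0)
[(array([470.6, 356.1]), array([208.4, 208.9])), (array([ 414.6, -199.8]), array([ 97.6, 168.2])), (array([ 538.8, -371.4]), array([ 97.7, 163.2])), (array([ 806.9, -271.1]), array([ 95.4, 169.4])), (array([464.9,   5.9]), array([71.9, 74.2]))]
[[ 0.707  0.155  0.03 ]
 [ 0.468  0.36   0.03 ]
 [ 0.807 -0.277  0.03 ]
 [ 0.537 -0.379  0.03 ]
 [ 0.413 -0.206  0.03 ]
 [ 0.812  0.012  0.03 ]] [[0.72368586 0.1458662  0.12      ]]
[array([ 89, 209, 121], dtype=uint8), array([ 24, 116, 170], dtype=uint8)]
side (array([ 0.64503033, -0.11710871]), np.float32(0.37357756), (15.496487617492676, 26.999433517456055), 131.0)
[(array([1231.2,  212.3]), array([ 119. , 1408.1])), (array([1493.9,  326.6]), array([  90.4, 1377.8])), (array([1101.3,   -4.1]), array([  42.4, 1404.8])), (array([1924.,  467.]), array([234.4, 688.9])), (array([ 536.3, -381. ]), array([ 96.4, 162.8]))]
[array([ 88, 150, 133], dtype=uint8), array([ 89, 148, 110], dtype=uint8), array([ 18, 106, 187], dtype=uint8)]
```

```bash
cat >> h.py <<'E'
def jf(o,yaw):
    c,s=np.cos(yaw),np.sin(yaw); R=np.array([[c,-s],[s,c]]); o=np.array(o)
    return (lambda p:o+R@np.asarray(p)),(lambda p:R.T@(np.asarray(p)-o))
from scipy.spatial.transform import Rotation as Rn
def quat(a):  # pointing down, tool x at world angle a
    return (Rn.from_euler('z',a)*Rn.from_euler('x',np.pi)).as_quat()
E
python3 - <<'E'
from h import *
d=eyes.grab_frame('top')
hsv=cv2.cvtColor(d['frame'],cv2.COLOR_RGB2HSV); H,S,V=cv2.split(hsv)
J=[]
for u,v in((306,184),(320,251)):
    m=np.zeros_like(H); m[v-22:v+22,u-22:u+22]=1
    c=cv2.convexHull(biggest((m>0)&(H>12)&(H<28)&(S>90)&(V>110))[0])
    q=(ray(d,c.reshape(-1,2),0.056)[:,:2]*1000).astype(np.float32); e=cv2.minAreaRect(q);print(e)
    J.append(np.array(e[0])/1000)
dv=J[0]-J[1]; yaw=np.arctan2(dv[1],dv[0]); o=(J[0]+J[1])/2
print(o,yaw,np.hypot(*dv))
W,L=jf(o,yaw); b=bento(d); print(L(b[0]),b[1]-yaw); print('tray',L((.4706,.3561)),'cup',L((.715,.15)))
np.save('j.npy',[*o,yaw])
for p in((.125,-.215),(.04,-.215),(0,-.29),(0,.08)):
    for k in range(4):
        q=kinematics.ik(np.r_[W(p),.02],quat(yaw+k*np.pi/2)); print(p,k,None if q is None else np.round(q,2))
E
```

```text
((637.195556640625, 47.81355667114258), (73.96321868896484, 72.89415740966797), 1.4835435152053833)
((465.0668640136719, 5.962848663330078), (70.96112060546875, 73.86461639404297), 1.4419752359390259)
[0.55113121 0.0268882 ] 0.2385082113018583 0.1771433560318289
[ 0.03970161 -0.19888498] 0.11363987453073751
tray [-0.00047411  0.33891807] cup [0.18831548 0.08091214]
(0.125, -0.215) 0 [-0.37  0.96  0.89 -0.    1.29  0.97]
(0.125, -0.215) 1 [-0.37  0.96  0.89  0.    1.29 -0.6 ]
(0.125, -0.215) 2 [-0.37  0.96  0.89  0.    1.29 -2.18]
(0.125, -0.215) 3 [-0.37  0.96  0.89 -0.    1.29  2.54]
(0.04, -0.215) 0 [-0.44  0.78  1.22 -0.    1.13  0.89]
(0.04, -0.215) 1 [-0.44  0.78  1.22  0.    1.13 -0.68]
(0.04, -0.215) 2 [-0.44  0.78  1.22  0.    1.13 -2.25]
(0.04, -0.215) 3 [-0.44  0.78  1.22 -0.    1.13  2.46]
(0, -0.29) 0 [-0.56  0.8   1.2  -0.    1.15  0.77]
(0, -0.29) 1 [-0.56  0.8   1.2   0.    1.15 -0.8 ]
(0, -0.29) 2 [-0.56  0.8   1.2   0.    1.15 -2.37]
(0, -0.29) 3 [-0.56  0.8   1.2  -0.    1.15  2.34]
(0, 0.08) 0 [-0.02  0.56  1.64 -0.    0.94  1.31]
(0, 0.08) 1 [-0.02  0.56  1.64 -0.    0.94 -0.26]
(0, 0.08) 2 [-0.02  0.56  1.64  0.    0.94 -1.83]
(0, 0.08) 3 None
```

```bash
cat > a.py <<'E'
from h import *
o0,o1,yaw=np.load('j.npy'); W,L=jf((o0,o1),yaw)
P=lambda x,y,z: np.r_[W((x,y)),z]
E
python3 - <<'E'
from a import *
env.close_gripper()
q=quat(yaw); y=-.225
env.reach(P(.13,y,.2),q)
env.movel(P(.13,y,.015),.2)
print('guard',env.movel(P(.056,y,.015),.06,guard=30))
print(L(monitor.sense()['position'][:2]),monitor.sense()['contact_force'])
env.movel(P(.09,y,.015),.2)
env.movel(P(.09,y-.04,.16),.2)
env.reach(P(.0,-.34,.25),quat(yaw+np.pi/2))
d=grab('top','top2.png'); b=bento(d); print(L(b[0]),b[1]-yaw,b[2],monitor.sense()['clock'])
E
```

```text
guard False
[ 0.0562221  -0.22495508] [-0.49281998  0.23243369  0.38255716]
[ 0.03981907 -0.19887156] 0.11363984472841512 (83.26756286621094, 135.22714233398438) 9.2667
```

View pics/top2.png

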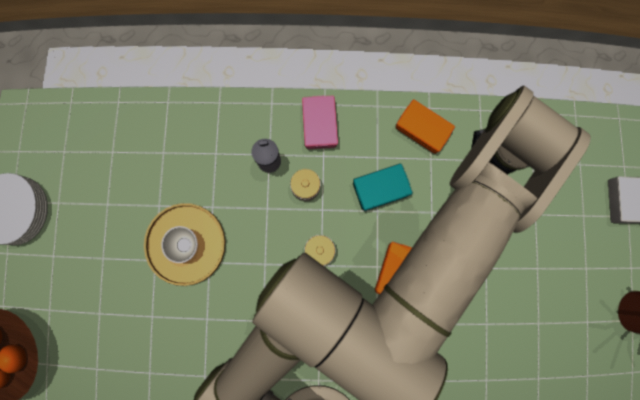

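The teal box is still at (383,187), so it has not moved and the push missed. The gripper now hangs at about (490,145). I'll check where the tool actually is in the cameras.

Run:
```python
from a import *
s=monitor.sense(); print(s['position'],s['finger_gap'],Rn.from_quat(s['ee_rot']).as_matrix().round(2))
q=quat(yaw); y=-.225
env.reach(P(.13,y,.2),q)
env.movel(P(.13,y,.015),.2)
s=monitor.sense(); print(s['position'],s['clock'],s['finger_gap'])
d=grab('side','side3.png')
def proj(d,p):
    c=d['view'][:3,:3]@p+d['view'][:3,3]; x=c[:2]/c[2]; x=x*(1+d['k1']*(x@x)); return d['mtx'][:2,:2]@x+d['mtx'][:2,2]
print(proj(d,s['position']),proj(d,np.zeros(3)))
print(proj(d,P(.04,-.199,.045)))
```

```text
[ 0.63152457 -0.30318081  0.24951234] -0.003739507361194515 [[-0.24  0.97 -0.  ]
 [ 0.97  0.24  0.  ]
 [ 0.   -0.   -1.  ]]
[ 0.73141961 -0.16138341  0.01682057] 11.9333 0.003975333088491302
[378.32583854 255.11895897] [ 83.99280657 279.70782381]
[343.0362294  257.59565632]
```

View pics/side3.png

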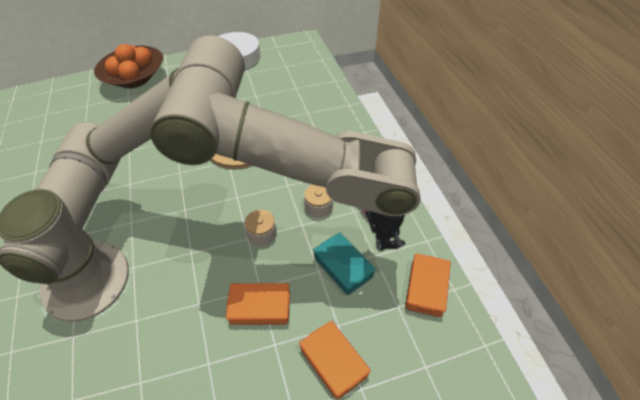

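The fingertips appear near (393,243), but the reported TCP projects to (378,255). I'll zoom in on that.

Run:
```python
import cv2
i=cv2.imread('pics/side3.png')[190:300,300:440]; i=cv2.resize(i,None,fx=5,fy=5,interpolation=cv2.INTER_CUBIC); cv2.imwrite('pics/z3.png',cv2.convertScaleAbs(i,alpha=1.8))
```

```text
(no output)
```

View pics/z3.png

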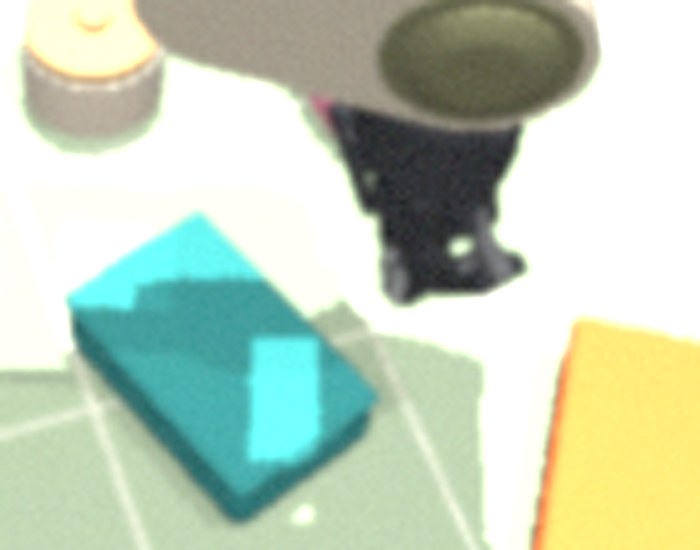

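The crop shows the gripper column ending at about px (380,249) to (403,244), beside the box rather than touching it. I'll go to the push end position again and look from the wrist and side cameras, then check height by touching the counter.

Run:
```python
from a import *
y=-.225
g=env.movel(P(.13,y,.0),.03,guard=8); s=monitor.sense(); print(g,s['position'],s['contact_force'])
env.movel(P(.13,y,.015),.1)
env.movel(P(.056,y,.015),.08); s=monitor.sense(); print(s['position'],s['contact_force'],s['clock'])
a=grab('side','s4.png')['frame']; w=grab('wrist','w4.png')['frame']; t=grab('top','t4.png')['frame']
z=cv2.resize(a[190:310,280:440],(400,300),interpolation=cv2.INTER_CUBIC)
t=cv2.resize(t[120:270,300:500],(400,300),interpolation=cv2.INTER_CUBIC)
w=cv2.resize(w,(400,250))
o=np.zeros((560,800,3),np.uint8); o[:300,:400]=z; o[:300,400:]=t; o[305:555,:400]=w
cv2.imwrite('pics/c4.png',cv2.convertScaleAbs(o[...,::-1],alpha=1.5))
```

```text
False [ 7.30688907e-01 -1.61024758e-01  4.25261677e-05] [ 0.16301443 -0.11059963  0.60639564]
[ 0.65901541 -0.178397    0.01494183] [ 0.19705802 -0.45177625 -0.05994142] 14.0083
```

View pics/c4.png

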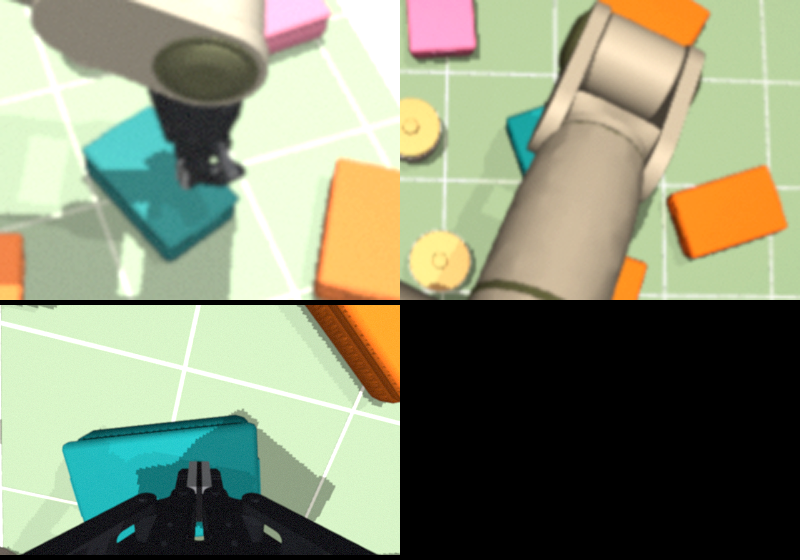

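The wrist view shows the shut fingers at crop (200,465) hovering over the teal lid, with no contact force. So the real tip is higher than reported. I'll touch the counter at a free spot to measure the offset, then locate the tip in the side view.

Run:
```python
from a import *
y=-.225
env.movel(P(.056,y,.06),.2)
env.movel(P(.13,y,.06),.2)
g=env.movel(P(.13,y,-.06),.05,guard=6); s=monitor.sense(); p=s['position'].copy(); print(g,p,s['contact_force'],s['clock'])
a=grab('side','s5.png')
i=cv2.resize(a['frame'][190:290,310:440],(780,600),interpolation=cv2.INTER_CUBIC)
cv2.imwrite('pics/c5.png',cv2.convertScaleAbs(i[...,::-1],alpha=1.8))
c=a['view'][:3,:3]@p+a['view'][:3,3]; x=c[:2]/c[2]; x=x*(1+a['k1']*(x@x)); print(a['mtx'][:2,:2]@x+a['mtx'][:2,2])
```

```text
True [ 0.73061555 -0.16103548 -0.03319887] [-2.53107742  0.30277796  5.92479839] 16.725
[375.86899874 265.25069322]
```

View pics/c5.png

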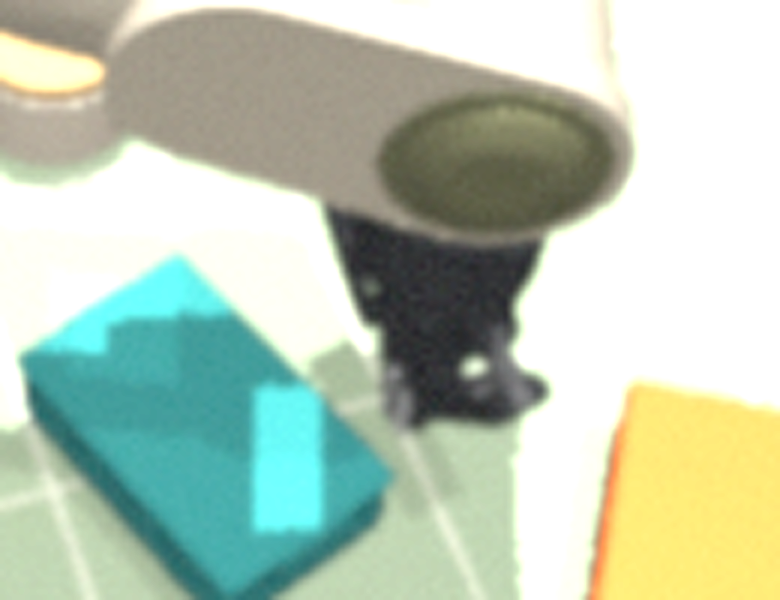

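The tip touches the counter at a reported z of -0.033. Its pixel (377,260) matches the reported xy at true z=0, so only the height is about 33 mm off. I'll use the wrist camera to tell a tool-length error from an arm error.

Run:
```python
from a import *
env.movel(P(.13,-.225,.02),.2)
s=monitor.sense(); p=s['position']; d=grab('wrist','w6.png')
def proj(d,p):
    c=d['view'][:3,:3]@p+d['view'][:3,3]; x=c[:2]/c[2]; x=x*(1+d['k1']*(x@x)); return (d['mtx'][:2,:2]@x+d['mtx'][:2,2]).round(1)
print('tcp',proj(d,p),'33 up',proj(d,p+[0,0,.033]),'cam',-d['view'][:3,:3].T@d['view'][:3,3],p)
for z in(.045,.012): print(z,[x.round(3) if hasattr(x,'round') else x for x in bento(d,z)])
t=eyes.grab_frame('top'); print(bento(t))
```

```text
tcp [319.5 239.8] 33 up [319.7 268. ] cam [ 0.8004948 -0.1436941  0.1971985] [ 0.73087576 -0.16114778  0.02049401]
0.045 [array([ 0.675, -0.174]), np.float32(-1.332), (15.463959693908691, 6.749386310577393), 91.0]
0.012 [array([ 0.647, -0.181]), np.float32(-1.332), (18.8168888092041, 8.21281623840332), 91.0]
(array([ 0.6238089 , -0.23194275]), np.float32(1.5620079), (2.673809289932251, 0.0), 67.0)
```

View pics/w6.png

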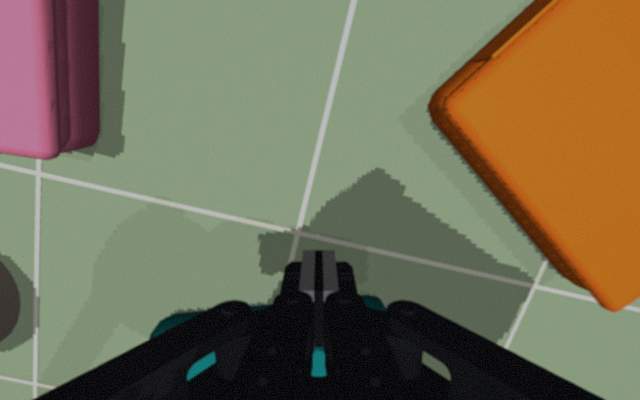

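The shut fingertips show at (319,251), with the orange box corners at (440,100) and (612,305) and the pink corner at (52,158). Comparing those corners with the top view tells me the true camera height.

Run:
```python
from a import *
import pickle
t=eyes.grab_frame('top'); w=eyes.grab_frame('wrist')
T=cv2.cvtColor(cv2.imread('pics/top1.png'),cv2.COLOR_BGR2RGB)
def lid(img,box,lo,hi):
    hsv=cv2.cvtColor(img,cv2.COLOR_RGB2HSV); m=cv2.inRange(hsv,lo,hi); k=np.zeros_like(m); x0,y0,x1,y1=box; k[y0:y1,x0:x1]=m[y0:y1,x0:x1]
    return biggest(k>0)[0].reshape(-1,2)
c=lid(T,(390,95,460,160),(3,180,150),(15,255,255)); q=ray(t,c,.045)[:,:2]
print('top orange rect',cv2.minAreaRect((q*1000).astype(np.float32)))
print('top corners',ray(t,c[[c[:,0].argmin(),c[:,1].argmax()]],.045).round(4))
c=lid(w['frame'],(420,0,640,400),(3,180,150),(15,255,255)); k=c[[c[:,0].argmin(),c[:,1].argmax()]]
print(k)
for dz in(0,.033): print('wrist, cam raised',dz,ray(w,k,.045-dz).round(4))
```

```text
top orange rect ((809.40966796875, -274.5451965332031), (136.89625549316406, 85.45973205566406), 57.427406311035156)
top corners [[ 0.8167 -0.1988  0.045 ]
 [ 0.7418 -0.3044  0.045 ]]
[[451  99]
 [617 311]]
wrist, cam raised 0 [[ 0.8124 -0.1953  0.045 ]
 [ 0.7385 -0.3073  0.045 ]]
wrist, cam raised 0.033 [[ 0.8151 -0.2067  0.012 ]
 [ 0.7249 -0.3433  0.012 ]]
```

The wrist camera's height is right, but the fingertips really end about 33 mm short of the reported TCP. I'll correct for that: a tip height of 25 mm means commanding z = -0.008. Then I'll redo the lateral push.

Run:
```python
from a import *
y=-.225; z=-.008
env.movel(P(.13,y,z),.2)
env.movel(P(.057,y,z),.06); print(monitor.sense()['contact_force'])
env.movel(P(.09,y,z),.2)
env.movel(P(.09,y-.04,.13),.2)
env.reach(P(.0,-.34,.2),quat(yaw+np.pi/2))
d=grab('top','top7.png'); b=bento(d); print(L(b[0]),b[1]-yaw,b[2],monitor.sense()['clock'])
```

```text
[0.98044691 0.13023393 0.21698384]
[ 0.00402536 -0.19091289] -0.0727459805479597 (83.43798828125, 135.2187042236328) 21.8167
```

Run:
```python
from a import *
z=-.008; x=.008
env.movel(P(x,-.30,.05),.2); env.movel(P(x,-.30,z),.2)
env.movel(P(x,-.205,z),.06); print(monitor.sense()['contact_force'])
env.movel(P(x,-.235,z),.2); env.movel(P(0,-.34,.2),.25)
d=grab('top','top8.png'); b=bento(d); print(L(b[0]),b[1]-yaw,b[2],monitor.sense()['clock'])
```

```text
[0.39265018 0.11386548 0.5479174 ]
[-0.00290438 -0.12366429] 0.02974112160295736 (83.22848510742188, 135.03677368164062) 26.35
```

Run:
```python
from a import *
z=-.008; x=-.002
env.movel(P(x,-.23,.05),.25); env.movel(P(x,-.23,z),.15)
g=env.movel(P(x,-.08,z),.06,guard=12); print(g,monitor.sense()['contact_force'],L(monitor.sense()['position'][:2]))
if not g:
    g=env.movel(P(x,.06,z),.05,guard=12); print(g,monitor.sense()['contact_force'],L(monitor.sense()['position'][:2]))
d=grab('top','top9.png'); b=bento(d); print(L(b[0]),b[1]-yaw,b[2],monitor.sense()['clock'])
```

```text
False [ 0.10616355  0.58033365 -0.53037452] [-0.00199608 -0.08006252]
False [ 0.73486907 -0.60970637 -0.72666775] [-0.00201697  0.05994432]
[-0.00166004  0.18886315] -1.579300509618814 (76.97401428222656, 34.76504135131836) 33.425
```

Now back out along the gap line, lift, and check.

Run:
```python
from a import *
env.movel(P(-.002,.045,-.008),.1); env.movel(P(-.002,-.02,.16),.2); env.movel(P(0,-.30,.2),.3)
d=grab('top','top10.png'); b=bento(d); print(L(b[0]),b[1]-yaw,b[2],monitor.sense()['clock'])
```

```text
[-0.00173113  0.14244689] 0.0002582503089357535 (83.78038024902344, 134.4915771484375) 35.9167
```

View pics/top10.png

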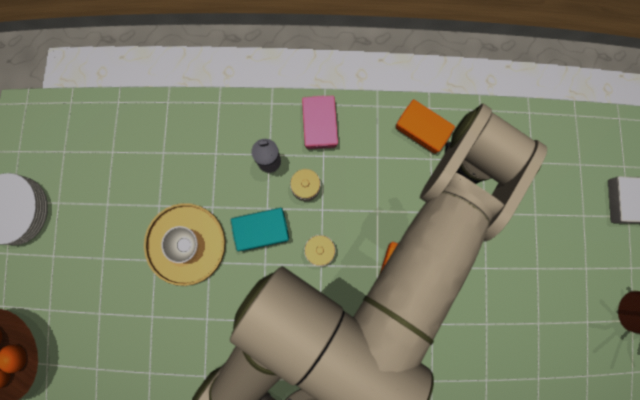

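The box lies at (260,230), straight and past both jars. It is clear of the tray edge at about (225,240), and the cup and bowl are unmoved.

```bash
python3 -c "
from bench import job; print(job.hand_in())"
```

```text
the job is handed in; nothing more can be done
None
```

I pushed the bento box through the gap and handed the job in; the result was not reported, but my last measurement put its centre 142 mm past mid-gap, about 2 mm off the centre line, straight to within 0.01 rad and clear of the tray, at 36 s.

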